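# Deal the hubs from the sloping stacker into two trays

## Task

Deal the four hubs out of the sloping stacker into the two trays: one at a time off the top of the stack, turn and turn about, starting with the tray that has the knob, until each tray holds two. Lay each hub gently on the pad in its tray, flat, right way up and side by side (not on top of another): the pads lie at different heights, so feel for them and neither drop a hub nor press it down hard. Leave the other things on the desk alone.

Things in the scene. Friction and masses are not known exactly. Their poses are not given: they have to be found in the camera images.
- stacker: Wooden stacker fixed to the desk; origin on the desk under its middle, z up. Its board, 70 mm wide, slopes up by 35 degrees towards its +x (away from the robot). The hubs lie on the board in one stack, long side up the slope, lower ends against a fence. Sides, upper end and top are open: a hub's long sides can be taken from above, square to the slope.
- stacker_board (a point): Point on the surface of the stacker's board, 48 mm above the desk, under the middle of the stack. At the lower (front) end of the stack a fence and two corner wings, which wrap the last 15 mm of the hubs (43 mm wide outside), stand 56 mm high, square to the board.
- hub_1: Grey four-port hub, a box 28 (its x) x 95 (its y) x 16 mm (its z), about 70 g; origin at the centre of its underside, z out of its top. At the start it is the uppermost of the four stacked flat on one another in the stacker, sloping by 35 degrees.
- hub_2: Grey four-port hub, a box 28 (its x) x 95 (its y) x 16 mm (its z), about 70 g; origin at the centre of its underside, z out of its top. At the start it is the second from the top of the four stacked flat on one another in the stacker, sloping by 35 degrees.
- hub_3: Grey four-port hub, a box 28 (its x) x 95 (its y) x 16 mm (its z), about 70 g; origin at the centre of its underside, z out of its top. At the start it is the third from the top of the four stacked flat on one another in the stacker, sloping by 35 degrees.
- hub_4: Grey four-port hub, a box 28 (its x) x 95 (its y) x 16 mm (its z), about 70 g; origin at the centre of its underside, z out of its top. At the start it is the lowest of the four stacked flat on one another in the stacker, sloping by 35 degrees.
- knob_tray: Open wooden tray fixed to the desk, the one with a round steel knob (28 mm, standing 24 mm out) in the middle of its -x side; outside 135 (x) x 160 (y) x 60 mm high, walls 5 mm; origin on the desk under its centre, z up. A firm grey pad fills its inside; the pad's top lies 6 to 46 mm above the desk, not measured, different in each tray and each time: feel (or look) for it. The pad does not give.
- plain_tray: Open wooden tray fixed to the desk, the one without a knob; outside 135 (x) x 160 (y) x 60 mm high, walls 5 mm; origin on the desk under its centre, z up. A firm grey pad fills its inside; the pad's top lies 6 to 46 mm above the desk, not measured, different in each tray and each time: feel (or look) for it. The pad does not give.
- mug: White mug, 92 mm wide, 95 mm high; origin at the centre of its underside, z up; it stands at the right, beside the lamp. A bystander.
- glue_stick: Glue stick standing upright, 28 mm across, 86 mm high; origin at the centre of its underside, z up. A bystander, standing in front of the stacker.
- tape_roll: Roll of tape lying flat, 95 mm across, 48 mm high; origin at the centre of its underside, z up. A bystander.
There are look-alikes about, which are no part of the job. What is shaped like the hub_1 but black is not meant.

How it is judged:
On the way, in this order (a step that is already met when the one before it is completed fails the run):
1. hub_1 lies released, flat in the knob tray, with the remaining hubs still in the stacker (x of hub_1 in the frame of knob_tray between -0.062 and 0.062 m and y of hub_1 in the frame of knob_tray between -0.075 and 0.075 m and z of hub_1 in the frame of knob_tray below 0.053 m and angle between hub_1's own z axis and vertical below 0.12 rad and contact force between hub_1 and the fingers below 0.05 N and linear speed of hub_1 below 0.03 m/s and distance of each of hub_2, hub_3, hub_4 from where it was at the start of the episode below 0.03 m), for 0.15 s.
2. hub_2 lies released, flat in the plain tray, with the remaining hubs still in the stacker (x of hub_1 in the frame of knob_tray between -0.062 and 0.062 m and y of hub_1 in the frame of knob_tray between -0.075 and 0.075 m and z of hub_1 in the frame of knob_tray below 0.053 m and angle between each of hub_1, hub_2's own z axis and vertical below 0.12 rad and x of hub_2 in the frame of plain_tray between -0.062 and 0.062 m and y of hub_2 in the frame of plain_tray between -0.075 and 0.075 m and z of hub_2 in the frame of plain_tray below 0.053 m and contact force between hub_2 and the fingers below 0.05 N and linear speed of hub_2 below 0.03 m/s and distance of each of hub_3, hub_4 from where it was at the start of the episode below 0.03 m), for 0.15 s.
3. hub_3 lies released, flat in the knob tray, beside the hub already there, with the remaining hubs still in the stacker (x of hub_1 in the frame of knob_tray between -0.062 and 0.062 m and y of hub_1 in the frame of knob_tray between -0.075 and 0.075 m and z of each of hub_1, hub_3 in the frame of knob_tray below 0.053 m and angle between each of hub_1, hub_2, hub_3's own z axis and vertical below 0.12 rad and x of hub_2 in the frame of plain_tray between -0.062 and 0.062 m and y of hub_2 in the frame of plain_tray between -0.075 and 0.075 m and z of hub_2 in the frame of plain_tray below 0.053 m and x of hub_3 in the frame of knob_tray between -0.062 and 0.062 m and y of hub_3 in the frame of knob_tray between -0.075 and 0.075 m and horizontal distance between hub_3 and hub_1 above 0.026 m and contact force between hub_3 and the fingers below 0.05 N and linear speed of hub_3 below 0.03 m/s and distance of hub_4 from where it was at the start of the episode below 0.03 m), for 0.15 s.
4. hub_4 lies released, flat in the plain tray, beside the hub already there (x of hub_1 in the frame of knob_tray between -0.062 and 0.062 m and y of hub_1 in the frame of knob_tray between -0.075 and 0.075 m and z of each of hub_1, hub_3 in the frame of knob_tray below 0.053 m and angle between each of hub_1, hub_2, hub_3, hub_4's own z axis and vertical below 0.12 rad and x of hub_2 in the frame of plain_tray between -0.062 and 0.062 m and y of hub_2 in the frame of plain_tray between -0.075 and 0.075 m and z of each of hub_2, hub_4 in the frame of plain_tray below 0.053 m and x of hub_3 in the frame of knob_tray between -0.062 and 0.062 m and y of hub_3 in the frame of knob_tray between -0.075 and 0.075 m and horizontal distance between hub_3 and hub_1 above 0.026 m and x of hub_4 in the frame of plain_tray between -0.062 and 0.062 m and y of hub_4 in the frame of plain_tray between -0.075 and 0.075 m and horizontal distance between hub_4 and hub_2 above 0.026 m and contact force between hub_4 and the fingers below 0.05 N and linear speed of hub_4 below 0.03 m/s), for 0.15 s.
At the end, for the whole second after the job is handed in: hub_1 and hub_3 lie inside the tray with the knob and hub_2 and hub_4 inside the other, each flat and right way up within 0.12 rad, the two in a tray side by side (centres more than 26 mm apart), released and at rest (all of step 4 and contact force between each of hub_1, hub_2, hub_3 and the fingers below 0.05 N and linear speed of each of hub_1, hub_2, hub_3 below 0.03 m/s); the robot touches nothing.
It fails at once if a hub is let fall (moving faster than 0.32 m/s with no finger on it, a drop of about 5 mm) ((linear speed of hub_1 above 0.32 m/s and contact force between hub_1 and the fingers below 0.01 N) or (linear speed of hub_2 above 0.32 m/s and contact force between hub_2 and the fingers below 0.01 N) or (linear speed of hub_3 above 0.32 m/s and contact force between hub_3 and the fingers below 0.01 N) or (linear speed of hub_4 above 0.32 m/s and contact force between hub_4 and the fingers below 0.01 N)).
It fails at once if a hub or the fingers press on a tray or its pad with more than 35 N (contact force between any of hub_1, hub_2, hub_3, hub_4, the fingers and knob_tray above 35 N or contact force between any of hub_1, hub_2, hub_3, hub_4, the fingers and plain_tray above 35 N).
It fails at once if the mug, glue stick or tape roll is moved by more than 30 mm or tipped over (distance of any of mug, glue_stick, tape_roll from where it was at the start of the episode above 0.03 m or angle between any of mug, glue_stick, tape_roll's own z axis and vertical above 0.5 rad).
It also fails if it takes over 72 s, if anything falls off the work surface, if the arm or the gripper's body presses on something with over 40 N, if the wrist force passes 120 N, or if a joint passes its speed limit or range.

## Robot

A 6-joint arm with a two-finger parallel gripper is mounted at the origin on a cart in front of the work surface, level with it; the furniture and walls round the work are solid. World frame = base frame: x ahead of the robot, y to its left, z up, the work surface at z = 0. Lengths are in m, angles in rad, forces in N, time in s.
With the tool pointing down it reaches from about 0.35 to 0.8 m from the base axis. Payload 7.3 kg.
Tool frame: the origin (TCP) lies between the finger pads; the fingertips stand 25 mm ahead of it and the grasp point (between the pads) lies 6 mm ahead of it (r.tip_extent is the distance from the TCP to the fingertips, in m); z points along the fingers, y is the line along which they close (so a half turn about z gives the same grasp; the last joint's range is limited). The gripper opens to 85 mm and grips with 20 to 120 N. Pads are 22 mm wide; open, the fingers measure 114 mm over their backs; the gripper's body (76 mm by 85 mm) begins 54 mm behind the grasp point. The pads swing forward as they close: fully open they stand 13 mm farther back than shut.
Start: joints at [-1.305, 0.342, 1.524, -0, 1.275, -0.146], TCP at [0.21, -0.481, 0.233] pointing down, gripper open.
Joint ranges: [-2.53, 2.53], [-0.77, 2.02], [0.04, 2.7], [-1, 4.14], [0.28, 2.66], [-3.11, 3.11]. Speed limits (rad/s): [2.57, 2.57, 3.14, 3.14, 3.14, 3.14].

## Interface

Orientations are given as a unit quaternion [x, y, z, w].
In Python, from workcell import r, command_gripper, optics gives the robot as it stands. The module is installed in compiled form; this text tells all that it offers. Calls block until the motion is done:
- r.reach(position, orientation): joint-space move of the TCP to a pose.
- r.move_straight(position, orientation=None, speed=0.15, max_force=None): straight line of the TCP; orientation=None keeps the orientation; speed is the mean speed in m/s. With max_force (N) it stops when the force on the tool has changed by that much, and returns True; else False.
- r.movej(angles): joint-space move.
- command_gripper(opening, force=None): finger opening in m; force is the grip in N (None keeps the last); returns when the fingers have stopped.
- r.hold(seconds).
- r.solve_ik(position, orientation): joint angles nearest the present ones, or None.
- r.read_state(): the state.
- optics.get_image(name): name is "scene" or "top" or "wrist"; returns (picture, depth): 384x512x3 uint8, red, green, blue; 384x512 float32, m along the optical axis (not along the pixel's ray), 0 where there is no reading.
- optics.camera_model(name): a dict with "K" (3x3 intrinsics, pixels), "R" (3x3) and "t" (3): a world point X has camera coordinates R X + t; the wrist camera has in their place "tool_from_camera" (4x4, takes a point from camera to tool coordinates, whose origin is the TCP and whose axes are the flange's). Camera axes: x right, y down, z forward; pixel columns grow to the right and rows downward; lengths in m; the calibration is good to about 2 mm. The wrist camera is an equidistant fisheye: a pixel r from the principal point sees the ray r / f radians off the axis. A picture is of the moment at which its call begins: read the wrist's pose just before it. camera_model takes no time and is no camera call.
A pose or a line that the arm cannot do raises r.PlanningError and nothing moves.
- r.finish_job(): hands the job in; it is judged then, once.
The state is a dict: "time_s": time; "joint_positions": joint angles; "dq": joint speeds; "tau": joint torques, N m; "eef_pos": TCP position; "eef_rot": TCP orientation; "contact_force": force on the tool from outside, world axes, zero at the start; "torque": the same for the moment, N m; "grip_width": finger opening in m; "grip_force": force on a finger pad.
Only numpy, scipy, OpenCV 4.12 (cv2) and the standard library are available. Lean on these libraries where they do the work, as an engineer would, in place of code of your own. Each camera call takes 0.05 s, during which the arm holds its last target. There are 200 camera calls.

## Working session

There is one attempt and no reset: what is moved stays moved. The work goes in short steps, each a Python script; the robot and the scene stay as the last script left them, time stands still between calls to the robot, and variables do not carry over. Pictures are saved under pics/ and viewed, at most 11 in all, crops included, and the job is handed in when it is done.

```bash
mkdir -p pics; cat > h.py <<'E'
import numpy as np, cv2
from workcell import r, command_gripper, optics
from scipy.spatial.transform import Rotation as R
def cloud(name,d):
    m=optics.camera_model(name);K,Rm,t=map(np.array,(m["K"],m["R"],m["t"]))
    v,u=np.indices(d.shape)
    c=np.stack([(u-K[0,2])/K[0,0]*d,(v-K[1,2])/K[1,1]*d,d],-1)
    return (c-t)@Rm
E
python3 - <<'E'
from h import *
for n in("scene","top"):
    p,d=optics.get_image(n); cv2.imwrite(f"pics/{n}.png",cv2.resize(p[:,:,::-1],(800,600)))
    np.savez(f"{n}.npz",p=p,d=d,w=cloud(n,d)); m=optics.camera_model(n); print(n,m)
print(r.read_state())
E
```

```text
scene {'K': array([[439.75090367,   0.        , 253.76089796],
       [  0.        , 439.75090367, 180.23796969],
       [  0.        ,   0.        ,   1.        ]]), 'R': array([[-0.8169014 , -0.57628471,  0.0238333 ],
       [-0.26177407,  0.33361871, -0.90563397],
       [ 0.51395178, -0.7460526 , -0.42338999]]), 't': array([0.49671653, 0.17590495, 1.30957397])}
top {'K': array([[460.87360766,   0.        , 254.76617333],
       [  0.        , 460.87360766, 190.9442692 ],
       [  0.        ,   0.        ,   1.        ]]), 'R': array([[ 0.00697207, -0.99997161, -0.00285847],
       [-0.99489987, -0.006649  , -0.10064809],
       [ 0.10062623,  0.00354561, -0.99491798]]), 't': array([0.07507511, 0.55652438, 1.78767439])}
{'time_s': 0.1, 'joint_positions': array([-1.30502148e+00,  3.42672339e-01,  1.52491393e+00,  3.00933188e-05,
        1.27539783e+00, -1.45977006e-01]), 'dq': array([ 0.00037093, -0.00215922, -0.00405767, -0.00010719,  0.00253784,
        0.00016241]), 'tau': array([ 1.30406730e-03, -4.34447873e+01, -2.46491146e+01, -1.70867620e-04,
        4.71877531e-03,  1.77008394e-05]), 'eef_pos': array([ 0.21006014, -0.48076314,  0.23238808]), 'eef_rot': array([ 9.78882959e-01,  2.04420322e-01, -2.72820710e-05, -6.95336803e-04]), 'contact_force': array([0.54616505, 0.02017868, 0.26399599]), 'torque': array([-0.01406185,  0.00302857,  0.01677857]), 'grip_force': 0.0, 'grip_width': 0.08535700510978013}
```

View pics/top.png

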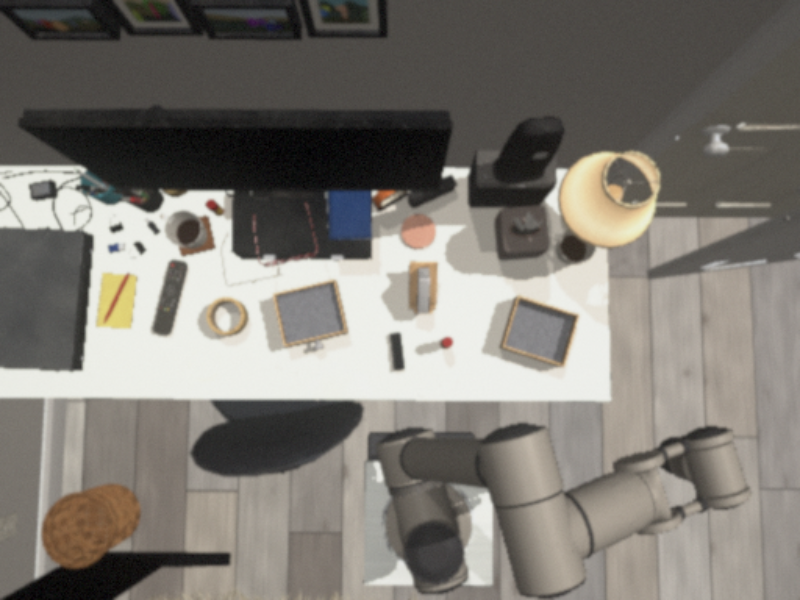

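View pics/scene.png

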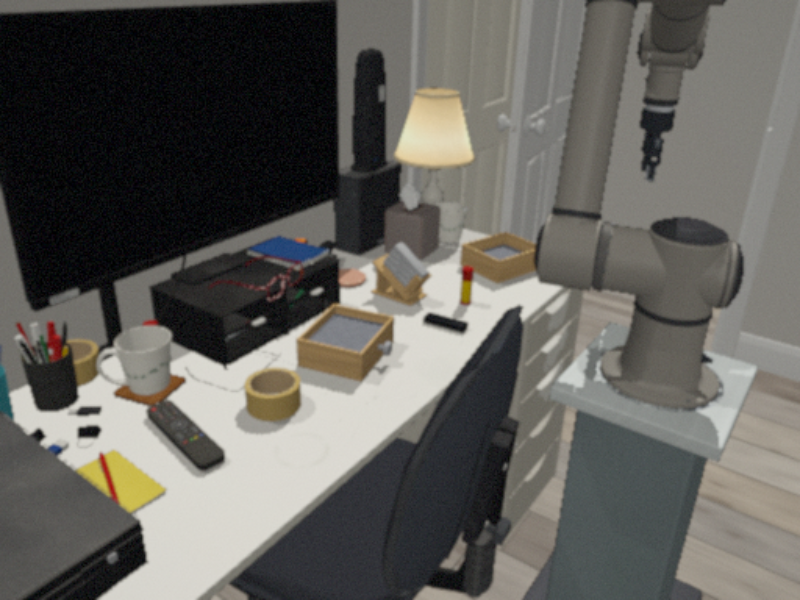

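The top view shows the knob tray at (311,314), the plain tray at (540,331), the stacker at (424,288), the glue stick at (446,343) and the tape at (227,317). The black decoy is at (397,352). I'll take their positions from the depth cloud.

```bash
python3 - <<'E'
from h import *
f=np.load("top.npz");w=f["w"];p=f["p"]; s=512/800
def box(u0,v0,u1,v1): return w[int(v0*s):int(v1*s),int(u0*s):int(u1*s)].reshape(-1,3)
for n,b in dict(knob=(265,272,356,355),plain=(495,290,585,372)).items():
    q=box(*b); a=q[(q[:,2]>.053)&(q[:,2]<.068)]
    for i in range(2):
        rc=cv2.minAreaRect((a[:,:2]*1000).astype(np.float32)); 
        break
    c=np.array(rc[0])/1000
    print(n,rc,len(a),cv2.boxPoints(rc).round().tolist())
    th=np.radians(rc[2]); d=(q[:,:2]-c)@np.array([[np.cos(th),-np.sin(th)],[np.sin(th),np.cos(th)]])
    i=(abs(d)<.045).all(1); print(" pad z",np.percentile(q[i,2],[5,25,50,75,95]).round(4))
q=box(405,255,445,320)
print("stk",np.percentile(q[:,2],[1,50,99]))
g=box(430,333,460,352); a=g[g[:,2]>.06]; print("glue",a.mean(0),a[:,2].max())
# stack top: gray points high
pp=p[int(255*s):int(320*s),int(405*s):int(445*s)].reshape(-1,3).astype(int)
gray=(pp.max(1)-pp.min(1)<25)&(pp.max(1)<200)&(q[:,2]>.06); a=q[gray]
print(len(a),a.min(0),a.max(0))
A=np.c_[a[:,:2],np.ones(len(a))];co=np.linalg.lstsq(A,a[:,2],rcond=None)[0];print(co,np.std(A@co-a[:,2]))
print(cv2.minAreaRect((a[:,:2]*1000).astype(np.float32)))
# scene view crop
P=f["p"][int(240*s):int(400*s),int(370*s):int(480*s)];cv2.imwrite("pics/c1.png",cv2.resize(P[:,:,::-1],None,fx=7,fy=5.8,interpolation=2))
E
```

```text
knob ((519.4586181640625, 299.9267883300781), (135.7882843017578, 160.0513916015625), 13.567564010620117) 199 [[435.0, 362.0], [472.0, 206.0], [604.0, 238.0], [567.0, 394.0]]
 pad z [0.035  0.0385 0.0414 0.0446 0.0486]
plain ((478.27117919921875, -271.88531494140625), (160.7362823486328, 135.88433837890625), 73.07705688476562) 202 [[390.0, -329.0], [520.0, -369.0], [567.0, -215.0], [437.0, -175.0]]
 pad z [0.0195 0.0243 0.027  0.0301 0.0346]
stk [-0.00856479  0.02854245  0.12718687]
glue [ 0.44291718 -0.03161365  0.19983361] 1.8348171133625177
207 [0.37327568 0.00521134 0.06434253] [0.62435013 0.07243491 1.83481711]
[-2.32996318  8.97374573  1.26209243] 0.14421420490068426
((497.20220947265625, 31.620819091796875), (37.515838623046875, 258.2380676269531), 80.03705596923828)
```

```bash
python3 - <<'E'
from h import *
for n in("top","scene"):
    f=np.load(n+".npz");w=f["w"].reshape(-1,3);p=f["p"].reshape(-1,3).astype(int)
    b=(w[:,0]>.45)&(w[:,0]<.7)&(abs(w[:,1]-.03)<.06)
    gray=(p.max(1)-p.min(1)<30)&(p.max(1)<200)
    a=w[b&gray&(w[:,2]>.07)&(w[:,2]<.2)]
    print(n,len(a),a.min(0),a.max(0))
    for _ in range(5):
        A=np.c_[a[:,:2],np.ones(len(a))];co=np.linalg.lstsq(A,a[:,2],rcond=None)[0]; e=A@co-a[:,2]
        a=a[abs(e)<max(.006,2*e.std())]
    print(len(a),co,e.std(),np.degrees(np.arctan(np.hypot(*co[:2]))),a.mean(0),a.min(0),a.max(0))
    print(cv2.minAreaRect((a[:,:2]*1000).astype(np.float32)))
    bb=w[b&(w[:,2]>.012)&(w[:,2]<.16)]
    print("all",cv2.minAreaRect((bb[:,:2]*1000).astype(np.float32)))
    for z in np.arange(.0,.19,.02):print(round(z,2),((w[b][:,2]>z)&(w[b][:,2]<z+.02)).sum(),end=' ')
f=np.load("top.npz");w=f["w"]
for u,v in((446,343),(227,300)):
    print(w[int(v*.64),int(u*.64)])
E
```

```text
top 210 [0.52002552 0.00521134 0.07065488] [0.62834361 0.03298107 0.1298892 ]
164 [ 0.62017912  0.00671653 -0.24684168] 0.004878328236455584 31.80783017612789 [0.56073251 0.02014472 0.10113787] [0.52002552 0.00521134 0.07065488] [0.60349719 0.03298107 0.12980771]
((562.006103515625, 19.29432487487793), (83.47721862792969, 26.95542335510254), 1.50375235080719)
all ((574.6320190429688, 31.733091354370117), (247.80104064941406, 118.14845275878906), 0.8056038022041321)
0.0 668 0.02 66 0.04 97 0.06 143 0.08 113 0.1 95 0.12 25 0.14 0 0.16 0 0.18 0 scene 311 [ 0.45320829 -0.02664185  0.07015193] [0.64297498 0.05309097 0.12348555]
292 [ 0.30884874 -0.58874456 -0.06752368] 0.012188050848330368 33.61741404584165 [0.56730652 0.02673963 0.09220394] [ 0.45320829 -0.02664185  0.07015193] [0.63710345 0.05309097 0.12346283]
((543.9743041992188, 17.908187866210938), (197.8125, 41.98682403564453), 14.1593656539917)
all ((547.845703125, 29.443222045898438), (119.40194702148438, 193.6373748779297), 89.72848510742188)
0.0 345 0.02 136 0.04 163 0.06 237 0.08 138 0.1 82 0.12 9 0.14 0 0.16 0 0.18 0 [ 0.44418252 -0.03686522  0.08269372]
[0.54834997 0.51007859 0.03409568]
```

View pics/c1.png

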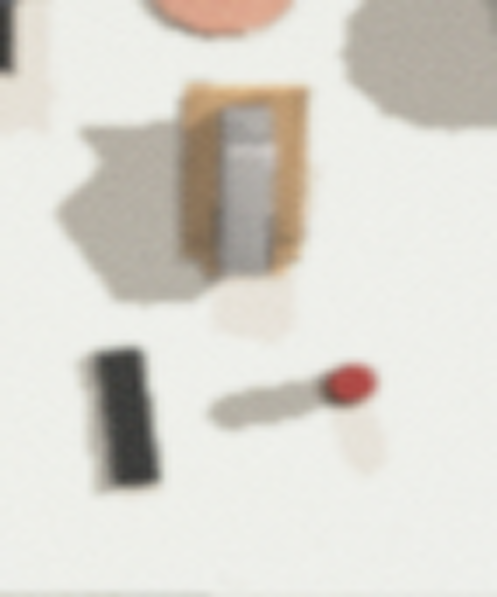

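The crop shows the grey stack on its board, nearly aligned with world x, with the glue stick's red cap in front and to its right. Next I'll take a closer look with the wrist camera, square to the slope.

```bash
cat >> h.py <<'E'
def tilt(yaw,flip=0,sl=35):
    "tool rotation looking square on to the slope; yaw = stacker yaw (rad)"
    s=np.radians(sl); Z=np.array([np.sin(s),0,-np.cos(s)]); Y=np.array([0,1.,0])*(1 if not flip else -1)
    M=np.c_[np.cross(Y,Z),Y,Z]; return (R.from_euler('z',yaw)*R.from_matrix(M))
def down(yaw,flip=0): return tilt(yaw,flip,0)
def nrm(rot): return -rot.as_matrix()[:,2]
def wcloud(st,d):
    m=optics.camera_model("wrist");K=np.array(m["K"]);T=np.array(m["tool_from_camera"])
    v,u=np.indices(d.shape); x=(u-K[0,2])/K[0,0]; y=(v-K[1,2])/K[1,1]; th=np.hypot(x,y)
    k=np.tan(np.minimum(th,1.4))/np.maximum(th,1e-9)
    c=np.stack([x*k*d,y*k*d,d],-1)
    t=c@T[:3,:3].T+T[:3,3]
    return t@R.from_quat(st["eef_rot"]).as_matrix().T+st["eef_pos"]
E
python3 - <<'E'
from h import *
m=optics.camera_model("wrist");print(m)
T=np.array([.561,.02,.1004])
for fl in (0,1):
    q=tilt(.02,fl);print(fl,r.solve_ik(T+.16*nrm(q),q.as_quat()), r.solve_ik(T+.0*nrm(q),q.as_quat()))
for c,y in(((.5195,.30,.1),.237),((.478,-.272,.1),-.2955)):
    for fl in(0,1):print(r.solve_ik(c,down(y,fl).as_quat()), r.solve_ik(c,down(y-np.pi/2,fl).as_quat()))
E
```

```text
{'K': array([[297.31863964,   0.        , 255.63156574],
       [  0.        , 297.31863964, 187.24778   ],
       [  0.        ,   0.        ,   1.        ]]), 'tool_from_camera': array([[-4.73462934e-04, -9.64852740e-01, -2.62790728e-01,
         6.67552720e-02],
       [ 9.99999406e-01, -7.14834361e-04,  8.22887629e-04,
         6.00554187e-04],
       [-9.81817226e-04, -2.62790182e-01,  9.64852505e-01,
        -1.41702962e-01],
       [ 0.00000000e+00,  0.00000000e+00,  0.00000000e+00,
         1.00000000e+00]])}
0 [-0.21565209 -0.03072973  2.16472786  0.32697126  0.43009583 -2.06402118] None
1 [-0.21565209 -0.03072973  2.16472786  0.32697126  0.43009583  1.07757147] None
[ 3.95993509e-01  6.04458878e-01  1.48189521e+00 -4.44089210e-16
  1.05523857e+00 -1.41180282e+00] [ 3.95993509e-01  6.04458878e-01  1.48189521e+00 -4.44089210e-16
  1.05523857e+00  1.58993509e-01]
[ 3.95993509e-01  6.04458878e-01  1.48189521e+00 -4.44089210e-16
  1.05523857e+00  1.72978984e+00] [ 3.95993509e-01  6.04458878e-01  1.48189521e+00 -4.44089210e-16
  1.05523857e+00 -2.98259914e+00]
[-6.56709037e-01  5.26162302e-01  1.63118007e+00 -4.44089210e-16
  9.84250278e-01 -1.93200536e+00] [-6.56709037e-01  5.26162302e-01  1.63118007e+00 -4.44089210e-16
  9.84250278e-01 -3.61209037e-01]
[-6.56709037e-01  5.26162302e-01  1.63118007e+00 -4.44089210e-16
  9.84250278e-01  1.20958729e+00] [-6.56709037e-01  5.26162302e-01  1.63118007e+00 -4.44089210e-16
  9.84250278e-01  2.78038362e+00]
```

```bash
python3 - <<'E'
from h import *
T=np.array([.561,.02,.1004]); n=np.array([-np.sin(np.radians(35)),0,np.cos(np.radians(35))])
for lev in(0,-.048):
  for sl in (35,30,25,20,15,10,0,-10,-20,-35):
    o=[]
    for d in(.013,.06,.12):
        q=r.solve_ik(T+(lev+d)*n,tilt(.02,1,sl).as_quat()); o.append(None if q is None else q[[1,2,3,4,5]].round(2).tolist())
    print(lev,sl,o)
for c,y in(((.5195,.30,.1),.237),((.478,-.272,.1),-.2955)):
  for yy in (0,-np.pi/2):
    for fl in(0,1):
      print([(sl) for sl in range(-50,51,5) if r.solve_ik(c,tilt(y+yy,fl,sl).as_quat()) is not None])
E
```

```text
0 35 [None, None, [0.07, 2.17, 0.4, 0.32, 1.01]]
0 30 [None, [0.24, 2.09, 0.3, 0.31, 1.12], [0.09, 2.1, 0.23, 0.45, 1.19]]
0 25 [[0.37, 1.99, 0.2, 0.36, 1.24], [0.26, 2.02, 0.17, 0.44, 1.26], [0.12, 2.03, 0.14, 0.57, 1.28]]
0 20 [[0.38, 1.92, 0.11, 0.5, 1.33], [0.28, 1.94, 0.1, 0.58, 1.34], [0.15, 1.95, 0.09, 0.7, 1.34]]
0 15 [[0.41, 1.84, 0.06, 0.63, 1.38], [0.31, 1.87, 0.06, 0.71, 1.38], [0.18, 1.88, 0.06, 0.82, 1.38]]
0 10 [[0.44, 1.77, 0.03, 0.76, 1.41], [0.34, 1.79, 0.03, 0.83, 1.41], [0.22, 1.81, 0.03, 0.94, 1.4]]
0 0 [[0.52, 1.61, -0.0, 1.01, 1.45], [0.43, 1.64, -0.0, 1.07, 1.44], [0.32, 1.66, -0.0, 1.16, 1.44]]
0 -10 [[0.61, 1.45, -0.02, 1.25, 1.47], [0.52, 1.49, -0.02, 1.3, 1.46], [0.42, 1.52, -0.02, 1.37, 1.46]]
0 -20 [[0.71, 1.29, -0.04, 1.48, 1.48], [0.63, 1.34, -0.04, 1.52, 1.47], [0.52, 1.39, -0.04, 1.58, 1.47]]
0 -35 [[0.88, 1.05, -0.05, 1.82, 1.48], [0.79, 1.13, -0.06, 1.83, 1.48], [0.68, 1.2, -0.06, 1.87, 1.47]]
-0.048 35 [None, None, None]
-0.048 30 [None, None, [0.21, 2.09, 0.28, 0.33, 1.14]]
-0.048 25 [[0.48, 1.96, 0.23, 0.28, 1.21], [0.37, 1.99, 0.2, 0.36, 1.24],
[... 783 characters left out ...]

[-50, -45, -40, -35, -30, -25, -20, -15, -10, -5, 0, 5, 10, 15, 20, 25, 45, 50]
[-50, -45, -40, -35, -30, -25, -20, -15, -10, -5, 0, 5, 10, 15, 20, 25, 45, 50]
[-50, -45, -40, -35, -30, -25, -20, -15, -10, -5, 0, 5, 10, 15, 20, 25, 30, 35, 40, 45, 50]
[-50, -45, -40, -35, -30, -25, -20, -15, -10, -5, 0, 5, 10, 15, 20, 25, 30, 35, 40, 45, 50]
[-50, -45, -40, -35, -30, -25, -20, -15, -10, -5, 0, 5, 10, 15, 20, 25, 30, 35, 40, 45, 50]
[-50, -45, -40, -35, -30, -25, -20, -15, -10, -5, 0, 5, 10, 15, 20, 25, 30, 35, 40, 45, 50]
[-50, -45, -40, -35, -30, -25, -20, -15, -10, -5, 0, 5, 10, 15, 20, 25, 30, 35, 40, 45]
[-50, -45, -40, -35, -30, -25, -20, -15, -10, -5, 0, 5, 10, 20, 25, 30, 35, 40, 45]
```

```bash
python3 - <<'E'
from h import *
T=np.array([.561,.02,.1004]); n=np.array([-np.sin(np.radians(35)),0,np.cos(np.radians(35))])
q=tilt(.02,1,22)
print(r.tip_extent)
r.reach(T+.12*n,q.as_quat())
command_gripper(.05,60)
print(r.tip_extent, r.read_state()["grip_width"])
st=r.read_state(); p,d=optics.get_image("wrist"); w=wcloud(st,d); np.savez("w1.npz",p=p,d=d,w=w)
cv2.imwrite("pics/w1.png",cv2.resize(p[:,:,::-1],(800,600)))
print(st["time_s"],st["contact_force"])
E
```

```text
0.025
0.025 0.04993541377581022
2.6 [-0.73152733  0.18395991 -1.11203958]
```

View pics/w1.png

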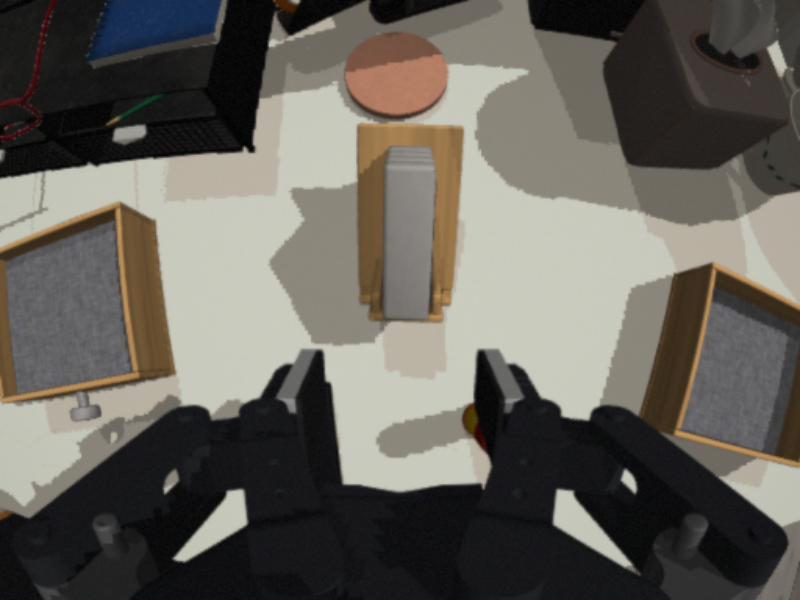

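The wrist view shows the stack's top face running from about (384–436,167) down to (384–432,318), with the wings at its lower end. I'll fit its plane.

```bash
python3 - <<'E'
from h import *
f=np.load("w1.npz");p=f["p"].astype(int);w=f["w"]
s=.64; v0,v1,u0,u1=[int(k*s) for k in(160,325,370,450)]
W=w[v0:v1,u0:u1].reshape(-1,3);P=p[v0:v1,u0:u1].reshape(-1,3)
g=(P.max(1)-P.min(1)<22)
a=W[g]
# fit the plane to the sure interior
m=w[int(190*s):int(300*s),int(395*s):int(427*s)].reshape(-1,3); c=np.median(m,0)
for _ in range(3):
    c=m.mean(0); n=np.linalg.svd(m-c)[2][2]; n*=np.sign(n[2]); e=(m-c)@n; m=m[abs(e)<2.5*e.std()]
print("normal",n,"slope",np.degrees(np.arccos(n[2])),"std",e.std(),"c",c)
b=a[abs((a-c)@n)<.005]
ex=np.array([1,0,0.]);ex-=n*(ex@n);ex/=np.linalg.norm(ex);ey=np.cross(n,ex)
uv=np.c_[(b-c)@ex,(b-c)@ey]; 
rc=cv2.minAreaRect((np.float32(uv*1000))); print(len(b),rc)
uvc=np.array(rc[0])/1000; print("centre",c+uvc[0]*ex+uvc[1]*ey)
# side edges as function of distance up the slope -> yaw
L=[];Rr=[];xs=np.arange(-.04,.03,.006)
for x in xs:
    k=uv[abs(uv[:,0]-x)<.004]; L.append(np.percentile(k[:,1],97));Rr.append(np.percentile(k[:,1],3))
pl=np.polyfit(xs,L,1);pr=np.polyfit(xs,Rr,1);print(pl,pr,"width",pl[1]-pr[1])
print("u range",np.percentile(uv[:,0],[.5,1,2,98,99,99.5]))
E
```

```text
normal [ 0.01394151 -0.99964572  0.02267291] slope 88.70082636423686 std 0.005277613269322975 c [0.55838556 0.01493047 0.10305137]
1182 ((-1.9711952209472656, 77.14754486083984), (91.27600860595703, 354.9551086425781), 3.002723217010498)
centre [0.55641456 0.01665233 0.1801797 ]
[0.69866374 0.0019747 ] [ 0.6821355  -0.00410549] width 0.006080190905897314
u range [-0.05684342 -0.05684342 -0.03920377  0.04147671  0.0438027   0.04679187]
```

```bash
python3 - <<'E'
from h import *
p=np.load("w1.npz")["p"]; c=p[90:215,225:300]; cv2.imwrite("pics/w1c.png",cv2.resize(c[:,:,::-1],None,fx=4.8,fy=4.8,interpolation=cv2.INTER_CUBIC))
E
```

```text
(no output)
```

View pics/w1c.png

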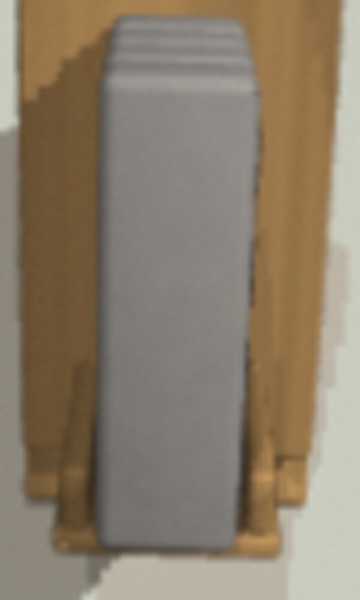

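In the crop the top face's corners are at (101,82), (258,82), (237,546) and (97,546). I'll fit the known hub rectangle to them.

```bash
cat > fit.py <<'E'
from h import *
from scipy.optimize import least_squares
m=optics.camera_model("wrist");K=np.array(m["K"]);Tc=np.array(m["tool_from_camera"])
st=r.read_state()
px=np.array([[101,82],[258,82],[237,546],[97,546]])/4.8+[225-.4,90-.4]
Rt=R.from_quat(st["eef_rot"]).as_matrix()
def proj(X):
    t=(X-st["eef_pos"])@Rt; c=(t-Tc[:3,3])@Tc[:3,:3]
    rr=np.hypot(c[:,0],c[:,1]); th=np.arctan2(rr,c[:,2])
    return np.c_[K[0,2]+K[0,0]*th*c[:,0]/rr,K[1,2]+K[1,1]*th*c[:,1]/rr]
L=np.array([[.0475,.014,0],[.0475,-.014,0],[-.0475,-.014,0],[-.0475,.014,0]])
def X(a,z): return (R.from_euler('z',a[2])*R.from_euler('y',-35,degrees=True)).apply(L)+[a[0],a[1],z]
for free in(0,1):
    fn=lambda a:(proj(X(a,a[3] if free else .1004))-px).ravel()
    s=least_squares(fn,[.56,.02,0,.1]); print(free,s.x,s.fun.round(1))
E
python3 fit.py
```

```text
0 [0.55730073 0.01609438 0.00077458 0.1       ] [-0.8 -1.7  0.7 -1.   0.2  1.7 -0.1  1.1]
1 [0.55912675 0.01599528 0.00061043 0.09300988] [-0.3 -0.3  0.1  0.4 -0.1  0.3  0.3 -0.3]
```

```bash
cat >> h.py <<'E'
T0=np.array([.558,.016,.1004]); N=np.array([-np.sin(np.radians(35)),0,np.cos(np.radians(35))])
GQ=tilt(.001,1,22)
E
python3 - <<'E'
from h import *
command_gripper(.0)
z=-nrm(GQ)
r.move_straight(T0+.012*N-.025*z,GQ.as_quat(),speed=.15)
hit=r.move_straight(T0-.006*N-.025*z,speed=.02,max_force=2.5)
s=r.read_state(); tip=s["eef_pos"]+.025*z
print(hit,"tip height over top",(tip-T0)@N, s["contact_force"],s["time_s"])
r.move_straight(s["eef_pos"]+.02*N,speed=.1)
E
```

```text
False tip height over top -0.005961198566864619 [ 0.70631453  0.15644758 -0.05510006] 4.9333
```

```bash
python3 - <<'E'
from h import *
z=-nrm(GQ)
r.move_straight(T0-.003*N-.025*z,speed=.15)
hit=r.move_straight(T0-.022*N-.025*z,speed=.02,max_force=2.5)
s=r.read_state(); tip=s["eef_pos"]+.025*z
print(hit,"tip height over top",(tip-T0)@N, s["contact_force"],s["time_s"],s["grip_width"])
r.move_straight(s["eef_pos"]+.02*N,speed=.1)
E
```

```text
True tip height over top -0.020511243244057398 [-1.49633473 -0.38300054  5.08496113] 6.375 0.00023154195210304241
```

```bash
python3 - <<'E'
from h import *
st=r.read_state();p,d=optics.get_image("wrist"); np.savez("w2.npz",p=p,d=d,w=wcloud(st,d))
p2,_=optics.get_image("scene"); c=p2[130:210,220:300]
a=cv2.resize(p[60:340,130:390,::-1],None,fx=1.9,fy=1.9); b=cv2.resize(c[:,:,::-1],(300,300),interpolation=2)
o=np.zeros((532,800,3),np.uint8);o[:a.shape[0],:a.shape[1]]=a;o[:300,500:]=b
cv2.imwrite("pics/w2.png",o); print(st["eef_pos"],st["contact_force"])
E
```

```text
[0.54906121 0.01593814 0.12339044] [0.03328273 1.00107003 0.11984105]
```

View pics/w2.png

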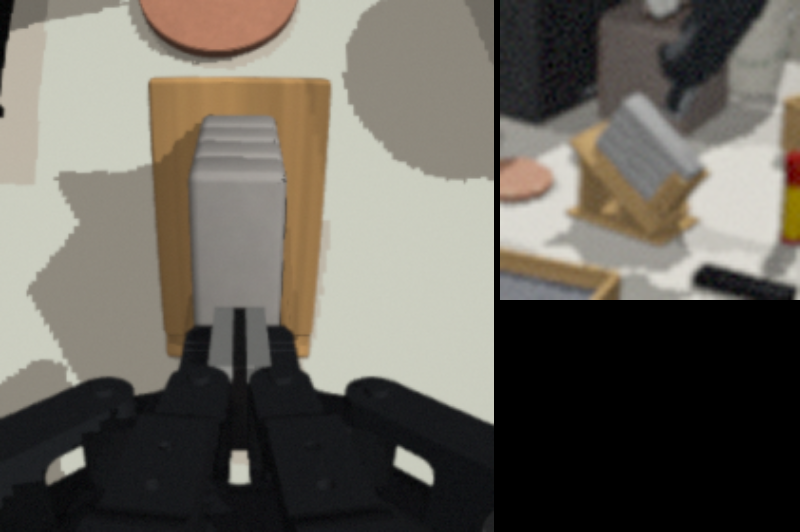

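```bash
python3 - <<'E'
from h import *
for f,(v0,v1,u0,u1) in(("w1.npz",(125,190,253,272)),("w2.npz",(160,215,238,272))):
    F=np.load(f);m=F["w"][v0:v1,u0:u1].reshape(-1,3);d=F["d"][v0:v1,u0:u1]
    for _ in range(4):
        A=np.c_[m[:,:2]-T0[:2],np.ones(len(m))];co=np.linalg.lstsq(A,m[:,2],rcond=None)[0];e=A@co-m[:,2];m=m[abs(e)<2.5*e.std()]
    print(f,co,e.std(),len(m),"mean",m.mean(0),"N-height",((m-T0)@N).mean(),((m-T0)@N).std())
F=np.load("w2.npz");print(np.median(F["d"][160:222:5,245:265],1).round(4),"finger",[np.median(F["d"][v,245:252]) for v in range(224,250,4)])
W=F["w"];print("desk z", np.median(W[200:230,330:360,2]),"board",[W[v,218:222].mean(0).round(4) for v in(120,150,180)])
print("desk w1",np.median(np.load("w1.npz")["w"][180:200,330:360,2]))
E
```

```text
w1.npz [ 0.69571196 -0.00426131  0.10159521] 0.0007592027313047299 1215 mean [0.55783947 0.01488984 0.10148826] N-height 0.0009835274675845207 0.0006245510773590223
w2.npz [ 0.69776075 -0.00853874  0.10167537] 0.0006255981518615936 1828 mean [0.57781578 0.01603708 0.11550174] N-height 0.0010047580109528024 0.0005096495751791611
[0.1573 0.1591 0.1604 0.1618 0.1629 0.1646 0.1661 0.1676 0.1695 0.1708
 0.1724 0.1741 0.1757] finger [np.float32(0.14537676), np.float32(0.13905384), np.float32(0.13520782), np.float32(0.13068034), np.float32(0.12724791), np.float32(0.12341465), np.float32(0.119653165)]
desk z 0.0006752082337600426 board [array([0.6322, 0.0418, 0.0746]), array([0.6128, 0.0428, 0.0613]), array([0.5918, 0.044 , 0.0472])]
desk w1 0.0005865679272467894
```

```bash
python3 - <<'E'
from h import *
Tc=np.array(optics.camera_model("wrist")["tool_from_camera"]);K=np.array(optics.camera_model("wrist")["K"])
for f in("w1.npz","w2.npz"):
    d=np.load(f)["d"]; v,u=np.indices(d.shape);x=(u-K[0,2])/K[0,0];y=(v-K[1,2])/K[1,1];th=np.hypot(x,y);k=np.tan(np.minimum(th,1.4))/np.maximum(th,1e-9)
    t=np.stack([x*k*d,y*k*d,d],-1)@Tc[:3,:3].T+Tc[:3,3]
    m=(abs(t[...,0])<.02)&(abs(t[...,1])<.06)&(t[...,2]<.03)&(t[...,2]>-.06)
    q=t[m]; i=np.argsort(-q[:,2])[:400:25]; print(f,len(q));print((q[i]*1000).round(1).tolist())
    for yy in(0,.01,.025,.03,.035):
        for sg in(1,-1):
            k2=abs(q[:,1]-sg*yy)<.002; print(sg*yy, k2.sum(), (q[k2][:,2].max()*1000).round(1) if k2.any() else None,end=' | ')
    print()
E
```

```text
w1.npz 9216
[[6.7, 25.6, -1.2], [-6.5, -24.6, -2.8], [5.1, 25.2, -3.9], [9.4, 25.3, -4.9], [2.6, -24.6, -5.8], [5.8, -24.3, -6.7], [-2.4, -24.7, -7.2], [9.0, 25.4, -7.7], [11.8, -27.7, -8.0], [4.4, -24.6, -8.4], [5.7, 25.4, -8.8], [7.9, 35.3, -9.4], [11.5, 25.4, -9.9], [10.6, 25.4, -10.2], [11.2, 28.8, -10.6], [-1.7, 25.6, -10.9]]
0 0 None | 0 0 None | 0.01 0 None | -0.01 0 None | 0.025 994 -1.2 | -0.025 1168 -1.4 | 0.03 582 -5.6 | -0.03 509 -6.0 | 0.035 346 -7.1 | -0.035 366 -8.3 | 
w2.npz 9913
[[-6.4, 14.0, 29.7], [2.5, -14.3, 26.0], [-3.8, -12.6, 25.3], [-3.6, 11.7, 24.8], [-0.2, -13.0, 24.5], [-3.3, -11.3, 24.1], [-1.3, -10.6, 23.9], [2.7, -12.9, 23.7], [0.9, -9.4, 23.5], [3.5, 2.6, 23.4], [1.6, -1.0, 23.2], [-0.3, 10.4, 23.1], [6.2, -7.5, 23.0], [3.6, -12.8, 22.9], [6.2, 0.8, 22.8], [2.4, -12.9, 22.7]]
0 966 24.3 | 0 966 24.3 | 0.01 703 25.7 | -0.01 715 25.8 | 0.025 625 -43.4 | -0.025 634 -43.2 | 0.03 449 -43.7 | -0.03 416 -44.2 | 0.035 302 -47.9 | -0.035 254 -49.8 |
```

The real fingertips sit about 0 mm ahead of the TCP. Both the touch and the wrist depth say so, against the stated 25 mm, so I'll use the measured value and grasp hub_1.

```bash
cat >> h.py <<'E'
T1=T0+.001*N; TIP=.0005
PQ={'k':tilt(.2368,1,-13),'p':tilt(-.2955,1,-13)}
YAW={'k':.2368,'p':-.2955}; C={'k':np.array([.5195,.2999,0]),'p':np.array([.4783,-.2719,0])}; PAD={'k':.0414,'p':.027}
def gpose(i): # TCP for hub i=0..3 from the top, tips 9.5 mm below its top
    return T1-(.016*i+.0095)*N+TIP*nrm(GQ)
def grasp(i,lift):
    g=gpose(i); command_gripper(.05)
    r.reach(g+.045*N,GQ.as_quat())
    hit=r.move_straight(g,speed=.1,max_force=8)
    command_gripper(.0,50); s=r.read_state(); print("hit",hit,"grip",s["grip_width"],s["grip_force"],s["eef_pos"]-g)
    r.move_straight(g+lift*N,speed=.12)
    b=GQ.inv().apply(.016*-(i+1)*N+T1-g); b[1]=0
    return b
def place(t,yoff,b):
    Q=PQ[t]; tgt=lambda z:(C[t]+R.from_euler('z',YAW[t]).apply([0,yoff,0])+[0,0,z])-Q.apply(b)
    r.reach(tgt(.085),Q.as_quat())
    r.move_straight(tgt(PAD[t]+.008),speed=.12)
    hit=r.move_straight(tgt(PAD[t]-.012),speed=.015,max_force=3)
    s=r.read_state(); print("pad hit",hit,"z",s["eef_pos"]+Q.apply(b)-C[t],s["contact_force"],s["time_s"])
    if not hit: raise SystemExit("no pad")
    return tgt
def release(tgt):
    command_gripper(.042); e=r.read_state()["eef_pos"]; r.move_straight(e+[0,0,.07],speed=.15)
    print("t",r.read_state()["time_s"])
E
python3 - <<'E'
from h import *
b=grasp(0,.03); print(b); s=r.read_state();print(s["contact_force"],s["grip_width"],s["time_s"])
p,d=optics.get_image("wrist");p2,_=optics.get_image("scene"); c=p2[110:200,215:305]
a=cv2.resize(p[60:340,130:390,::-1],None,fx=1.9,fy=1.9); q=cv2.resize(c[:,:,::-1],(300,300),interpolation=2)
o=np.zeros((532,800,3),np.uint8);o[:a.shape[0],:a.shape[1]]=a;o[:300,500:]=q
cv2.imwrite("pics/w3.png",o)
E
```

```text
hit False grip 0.026708814681390036 49.849773645401 [-3.98291065e-05  4.22696867e-05  7.88536517e-04]
[0.00146218 0.         0.0068334 ]
[ 0.45780716  1.04904066 -0.39203869] 0.026540030416142585 8.9333
```

View pics/w3.png

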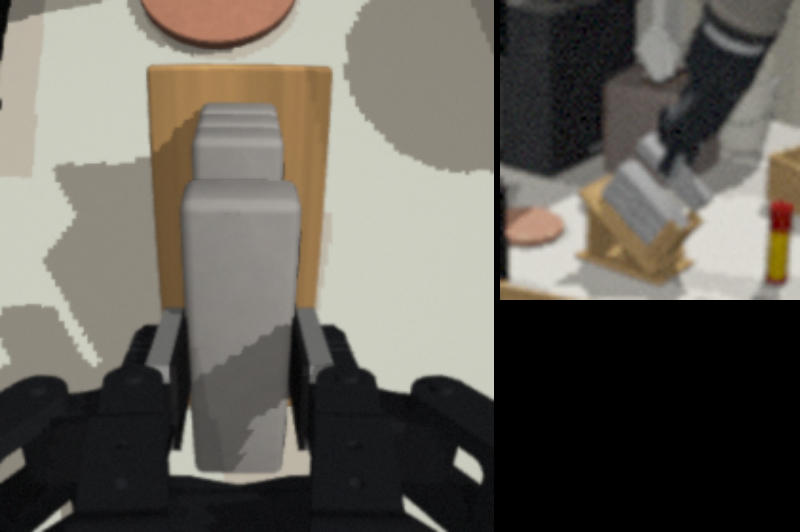

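Hub_1 is up alone, still parallel to the stack, and the other three remain. Placing it in the knob tray.

```bash
python3 - <<'E'
from h import *
b=np.array([.00146,0,.00683])
r.move_straight(r.read_state()["eef_pos"]+[0,0,.03],speed=.15)
place('k',.035,b)
p,d=optics.get_image("wrist");p2,_=optics.get_image("scene"); c=p2[180:260,180:270]
a=cv2.resize(p[60:340,130:390,::-1],None,fx=1.9,fy=1.9); q=cv2.resize(c[:,:,::-1],(300,270),interpolation=2)
o=np.zeros((532,800,3),np.uint8);o[:a.shape[0],:a.shape[1]]=a;o[:270,500:]=q
cv2.imwrite("pics/w4.png",o)
E
```

```text
pad hit True z [-0.00818311  0.03407273  0.04277547] [-0.06950494 -0.59977617  2.9848516 ] 11.7167
```

View pics/w4.png

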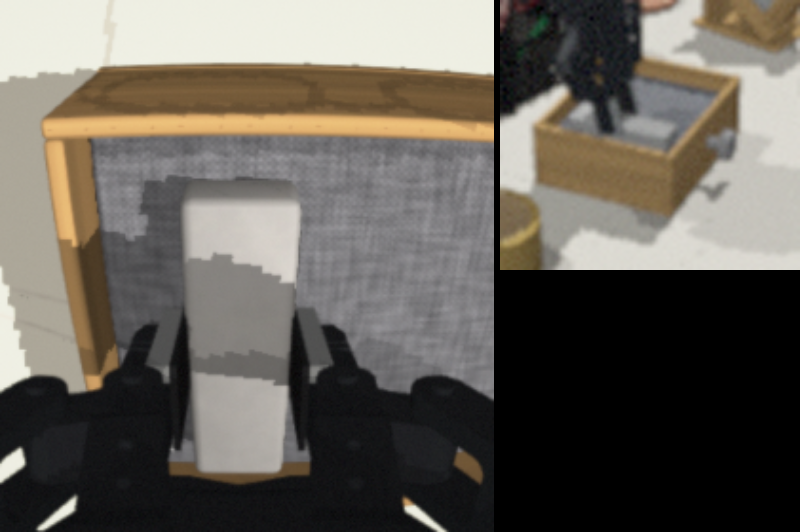

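Hub_1 sits flat on the pad at 43 mm and clear of the wall. Releasing it and carrying on with hub_2.

```bash
python3 - <<'E'
from h import *
release(None)
b=grasp(1,.05); s=r.read_state();print(s["contact_force"],s["grip_width"],s["time_s"])
p,d=optics.get_image("wrist")
r.move_straight(s["eef_pos"]+[0,0,.03],speed=.15)
place('p',.035,b)
p1,_=optics.get_image("wrist");p2,_=optics.get_image("scene"); c=p2[145:275,180:360]
a=cv2.resize(p[60:340,130:390,::-1],(400,430)); a1=cv2.resize(p1[60:340,130:390,::-1],(400,430)); q=cv2.resize(c[:,:,::-1],(232,168),interpolation=2)
o=np.zeros((598,800,3),np.uint8);o[:430,:400]=a;o[:430,400:]=a1;o[430:,:232]=q
cv2.imwrite("pics/w5.png",o)
E
```

```text
t 12.7333
hit False grip 0.026427563300405566 49.925758838653564 [-6.93242683e-05  7.56053121e-05  7.72998995e-04]
[ 0.75825376  0.703869   -1.55621616] 0.026548727254096544 15.6917
pad hit True z [0.01021408 0.03337128 0.02856804] [-0.06557854  0.16291276  4.26997119] 18.3333
```

View pics/w5.png

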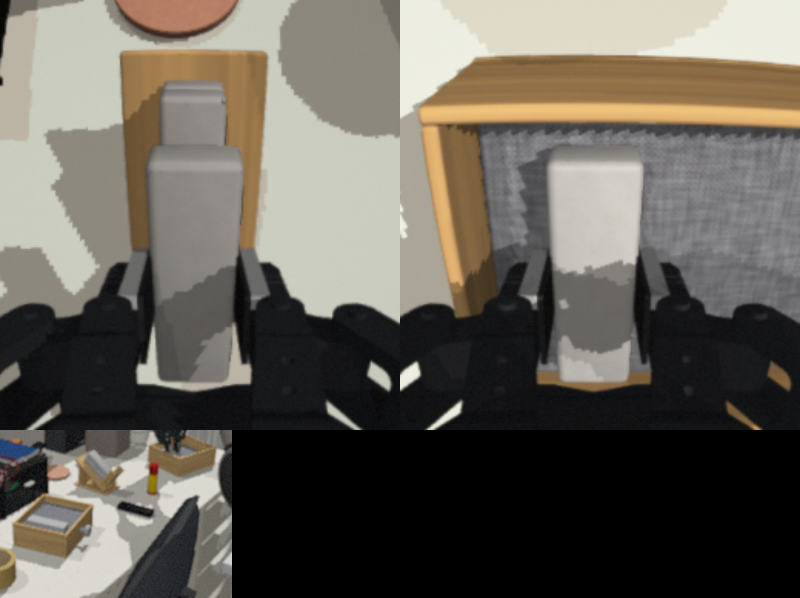

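Hub_2 lies on the plain pad at 28.6 mm. Releasing it, then hub_3 into the other half of the knob tray.

```bash
python3 - <<'E'
from h import *
release(None)
b=grasp(2,.065); s=r.read_state();print(s["contact_force"],s["grip_width"],s["time_s"])
p,d=optics.get_image("wrist")
r.move_straight(s["eef_pos"]+[0,0,.03],speed=.15)
place('k',-.035,b)
p1,_=optics.get_image("wrist")
a=cv2.resize(p[60:340,130:390,::-1],(400,430)); a1=cv2.resize(p1[60:340,130:390,::-1],(400,430))
cv2.imwrite("pics/w6.png",np.hstack([a,a1]))
E
```

```text
t 19.35
hit False grip 0.02658612946690922 50.03454566001892 [-3.19876073e-05 -7.49922206e-05  8.29799675e-04]
[ 0.16743227 -0.51197831 -0.38026636] 0.026766204911976524 22.2417
pad hit True z [ 0.00825051 -0.03395037  0.04282531] [0.56481153 1.17334803 4.73861125] 24.75
```

View pics/w6.png

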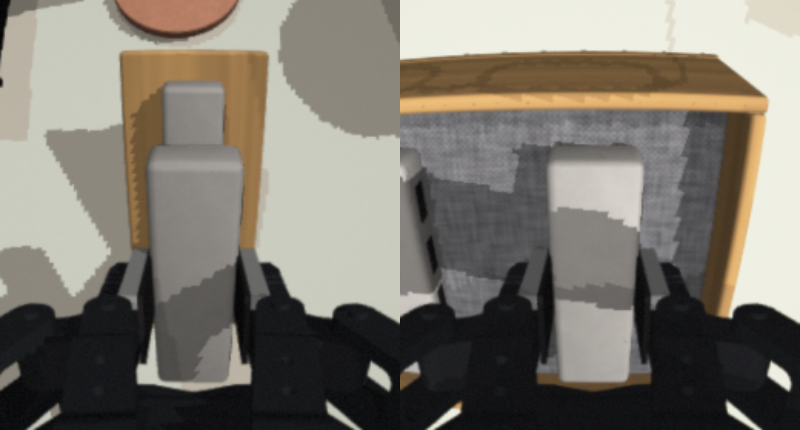

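Hub_3 lies beside hub_1 with a clear gap. Now hub_4.

```bash
python3 - <<'E'
from h import *
release(None)
b=grasp(3,.075); s=r.read_state();print(s["contact_force"],s["grip_width"],s["time_s"])
r.move_straight(s["eef_pos"]+[0,0,.03],speed=.15)
place('p',-.035,b)
p1,_=optics.get_image("wrist")
release(None)
r.move_straight(r.read_state()["eef_pos"]+[0,0,.08],speed=.15)
p2,_=optics.get_image("wrist");p3,_=optics.get_image("scene")
a=cv2.resize(p1[60:340,130:390,::-1],(270,290)); a1=cv2.resize(p2[40:,50:450,::-1],(400,344)); q=cv2.resize(p3[145:275,180:360,::-1],(360,260),interpolation=2)
o=np.zeros((600,700,3),np.uint8);o[:290,:270]=a;o[:344,270:670]=a1;o[340:,:360]=q
cv2.imwrite("pics/w7.png",o);print(r.read_state()["contact_force"])
E
```

```text
t 25.7167
hit False grip 0.026313969353199646 50.09176433086395 [-3.72567773e-05  8.49352802e-05  8.22297569e-04]
[ 0.61579642  0.10622131 -0.95751889] 0.02596346119376832 28.6583
pad hit True z [-0.01016524 -0.03356918  0.02859692] [1.93785762e-04 3.50653892e-01 4.11244554e+00] 31.4833
t 32.45
[ 0.35988216  0.64310484 -0.06212317]
```

View pics/w7.png

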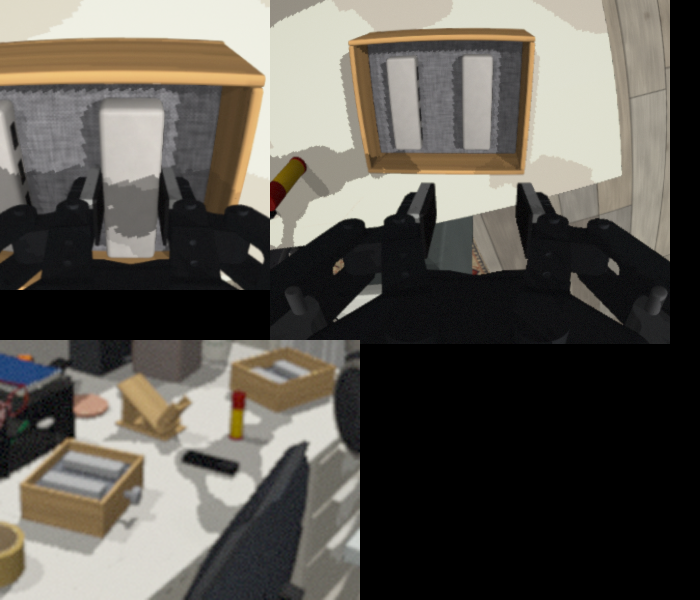

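The pictures show two hubs lying flat in each tray, an empty stacker, and the glue stick still standing.

```bash
python3 -c "
from h import *
print(r.finish_job())"
```

```text
the job is handed in; nothing more can be done
None
```

The four hubs are dealt turn and turn about, hub_1 and hub_3 in the knob tray and hub_2 and hub_4 in the plain tray, each laid flat and side by side with pad contact under 5 N; I handed the job in at about 33 s, and no verdict came back.

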